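Open a honey jar in a one-handed jar clamp

ROBOT

A 6-joint arm with a two-finger parallel gripper is mounted at the origin on a cart in front of the work surface, level with it; the furniture and walls round the work are solid. World frame = base frame: x ahead of the robot, y to its left, z up, the work surface at z = 0. Lengths are in m, angles in rad, forces in N, time in s.
With the tool pointing down it reaches from about 0.35 to 0.875 m from the base axis. Payload 4.2 kg.
Tool frame: the origin (TCP) lies at the very end of the fingers, on their centre line; the grasp point (between the pads) lies 19 mm behind it (arm.grasp_offset is the distance from the TCP to the grasp point, in m); z points along the fingers, y is the line along which they close (so a half turn about z gives the same grasp; the last joint's range is limited). The gripper opens to 85 mm and grips with 20 to 120 N. Pads are 22 mm wide; open, the fingers measure 114 mm over their backs; the gripper's body (76 mm by 85 mm) begins 54 mm behind the grasp point. The pads swing forward as they close: fully open they stand 13 mm farther back than shut.
Start: joints at [1.456, 0.385, 0.008, 0, -1.194, -0.259], TCP at [0.228, 0.582, 0.231] pointing down, gripper open.
Joint ranges: [-3.14, 3.14], [-1.21, 2.06], [-1.07, 1.41], [-3.16, 2.05], [-2.99, -0.16], [-3.1, 3.1]. Speed limits (rad/s): [2.79, 2.79, 3.14, 3.14, 3.14, 3.14].

INTERFACE

Orientations are given as a 3x3 rotation matrix whose columns are the frame's x, y, z axes.
In Python, from workcell import arm gives the robot as it stands.
- The arm moves only by the shell command python3 -m handwheel 'ROWS' [FORCE]. ROWS is a JSON object whose one key "moves" holds a list of rows, each a list of 5 numbers: the shift along the tool's x, y, z in m, then the turn about the tool's z in rad, then the finger opening in m, from 0 to 0.0854. A call has 1 to 8 rows; each row shifts and turns the commanded pose from where the row before left it, along the tool's axes as they then stand; what a row does not reach is not made up. A row lasts 1/12 s, in which the tool goes at most 41.7 mm and 7.16 degrees, less where a joint would pass 70% of its speed; a pose out of reach is approached as far as the arm can. A call is refused whole if a number of a shift passes 0.0417 or a number of a turn 0.125, either way. A call with a gripper value outside its range is refused whole. The fingers move at their own pace and stop on an object; FORCE is the grip in N (left out, the last holds). Time passes only in rows, so rows that do not move let the fingers close. It gives the time, the measured TCP pose, the force, the opening and the grip force at its end, in the units of the state.
- arm.get_obs(): the state, without advancing time (a new reading comes with each control period).
- arm.snapshot(name): name is "scene" or "top" or "wrist"; returns (picture, depth): 480x640x3 uint8, blue, green, red; 480x640 float32, m along the optical axis (not along the pixel's ray), 0 where there is no reading.
- arm.camera_params(name): a dict with "fx", "fy", "cx", "cy" (pixels), "dist_coeffs" ([k1, k2, p1, p2, k3] as OpenCV has them; the pictures are not rectified), "R" (3x3) and "t" (3): a world point X has camera coordinates R X + t; the wrist camera has in their place "T_tool_cam" (4x4, takes a point from camera to tool coordinates, whose origin is the TCP and whose axes are the flange's). Camera axes: x right, y down, z forward; pixel columns grow to the right and rows downward; lengths in m; the calibration is good to about 2 mm. A picture is of the moment at which its call begins: read the wrist's pose just before it. camera_params takes no time and is no camera call.
- arm.sign_off(): hands the job in; it is judged then, once.
Trained networks look in the newest picture that a camera, given by its name, has taken for a name from the list of things; names that differ only in an ending like _2 or _b are one class to them, and where a whole thing is asked for, a point or a joint stands for the part that bears it (a point fixed in the world has none). Each returns a list of dicts, best first, with "conf" (0 to 1); they miss things now and then, are a little off and sometimes report something else, mostly with a low value. They report only what shows in the picture. A call takes as long as a camera call. They do not tell look-alikes from the thing itself.
- arm.find_in(thing, camera): "at" ([x, y, z] in m, in world coordinates, good to about 4 mm: the middle of the surface that is visible of it).
- arm.outline_of(thing, camera): "pixels" (480x640 bool, what is visible of it).
The state is a dict: "time_s": time; "joint_positions": joint angles; "joint_vel": joint speeds; "joint_efforts": joint torques, N m; "tool_pos": TCP position; "tcp_rot": TCP orientation; "contact_force": force on the tool from outside, world axes, zero at the start; "moment": the same for the moment, N m; "gripper_width": opening from 0.0 (shut) to 1.0 (fully open); "gripper_force": force on a finger pad.
Only numpy, scipy, OpenCV 4.12 (cv2) and the standard library are available. Lean on these libraries where they do the work, as an engineer would, in place of code of your own. Each camera call takes 0.05 s, during which the arm holds its last target. There are 200 camera calls.

TASK

Brace the six-sided honey jar, which stands loose in the jar clamp, by sliding the jaw with the orange knob firmly up against it, so that it is held between both jaws. Then unscrew the tight gold cap anticlockwise until its lugs let go, without the jar turning in the clamp, and lift it straight off. Finish while holding the cap: keep it gripped, level and still two or three centimetres above the open mouth, with the jar still clamped and the mug, teaspoon and tea packet left alone.

Things in the scene. Friction and masses are not known exactly. Their poses are not given: they have to be found in the camera images.
- jar_clamp: White and grey one-handed jar clamp, fixed to the worktop. Origin on the worktop below the axis of a clamped jar; z up. Base 116 mm in x, from -175 to +65 mm in y. Fixed grey jaw on the +y side, black rubber face at y = +30 mm, 66 mm high. The jar stands on a black mat, its top 16 mm above the origin.
- clamp_jaw (a joint): Travel of the sliding jaw along the clamp's +y, towards the fixed jaw, in m: 0 fully open (its face at y = -75 mm), 0.045 with the jar held flat between both jaws. It stays where it is left: moving it, either way, takes about 12 N. To brace the jar, push until the force on the tool is some 18 N.
- clamp_knob (a point): Top centre of the upright round orange knob on the sliding jaw, 89 mm above the worktop; in the clamp's frame at x = 0, y = -135 mm + joint value. The knob is 26 mm thick, free to grip over its upper 45 mm; the jaw plate's back is 41 mm from its axis, towards +y, and 66 mm high.
- honey_jar: Six-sided clear jar of honey with a white label, 0.3 to 0.6 kg, standing loose between the open jaws. 60 mm across flats; flats face its +y and -y, the jaws (within 2 degrees). Origin at the centre of its underside, z up. Six-sided up to 66 mm, then a shoulder up to 74 mm and a round neck.
- jar_mouth (a point): Centre of the jar's open mouth, level with the rim, 92 mm above the jar's underside; z up.
- jar_cap: Round gold metal cap, 58 mm across, 18 mm high, knurled, 40 g; origin at the centre of its lower edge (78 mm above the jar's underside when closed), z up. Three lugs hook it to the neck. Unscrews anticlockwise from above, up to 0.5 N m; rises 2 mm, lets go after 1.05 rad and lifts off at 1.1 to 1.5 rad of turn (aim for 1.3); then the next thread stops it.
- mug_white: White mug, 86x103x94 mm, a bystander; origin under its centre.
- teaspoon: Steel teaspoon, 138x28x12 mm, a bystander; origin under its centre.
- tea_packet: Green box of tea, 76x150x70 mm, a bystander; origin under its centre.
Things that resemble listed ones, but are neither listed nor needed, are in the scene too. Of the things like the jar_cap, leave any that is black or green; of the rest the smaller one is meant.

How it is judged:
By the outcome, as a careful person would: the job done as asked, in the order asked, and still so for the second after the job is handed in, while the arm keeps its last pose, push and grip.
It also fails if it takes over 51 s, if anything falls off the work surface, if the arm or the gripper's body presses on something with over 40 N, if the wrist force passes 120 N, or if a joint passes its speed limit or range.

## Working session

There is one attempt and no reset: what is moved stays moved. The work goes in short steps, Python scripts to look and compute and a shell command to move; the robot and the scene stay as the last step left them, time stands still between calls to the robot, and variables do not carry over. Pictures are saved under pics/ and viewed, at most 10 in all, crops included, and the job is handed in when it is done.

```bash
mkdir -p pics; python3 - <<'E'
from workcell import arm
import cv2,numpy as np
o=arm.get_obs(); print(o['time_s'],o['tool_pos'],o['tcp_rot'],o['gripper_width'],arm.grasp_offset)
for c in("scene","top"):
    p,d=arm.snapshot(c); cv2.imwrite(f"pics/{c}0.png",p)
    for t in("jar_clamp","clamp_knob","honey_jar","jar_cap","mug_white","teaspoon","tea_packet"):
        print(c,t,[(np.round(r['at'],3).tolist(),round(r['conf'],2)) for r in arm.find_in(t,c)])
E
```

```text
0.0 [0.22800217 0.58130861 0.23021529] [[ 9.30871709e-01 -3.65345523e-01 -7.13523234e-04]
 [-3.65346210e-01 -9.30869441e-01 -2.05711834e-03]
 [ 8.73620037e-05  2.17559628e-03 -9.99997630e-01]] 0.9979003556192203 0.0187
scene jar_clamp [([0.506, 0.01, 0.033], 0.66)]
scene clamp_knob [([0.521, -0.004, 0.038], 0.88)]
scene honey_jar [([0.514, 0.076, 0.059], 0.9)]
scene jar_cap [([0.41, 0.253, 0.026], 0.83), ([0.66, 0.23, 0.022], 0.68)]
scene mug_white [([0.695, 0.078, 0.058], 0.59)]
scene teaspoon [([0.404, 0.116, 0.006], 0.82)]
scene tea_packet [([0.513, 0.282, 0.057], 0.71), ([0.516, 0.077, 0.062], 0.47)]
top jar_clamp [([0.533, 0.028, 0.032], 0.71)]
top clamp_knob [([0.532, 0.0, 0.034], 0.93)]
top honey_jar []
top jar_cap [([0.42, 0.26, 0.026], 0.93), ([0.538, 0.093, 0.11], 0.77), ([0.672, 0.238, 0.024], 0.74), ([0.392, -0.044, 0.016], 0.64)]
top mug_white [([0.718, 0.078, 0.024], 0.69)]
top teaspoon [([0.406, 0.119, 0.005], 0.8)]
top tea_packet [([0.53, 0.29, 0.069], 0.78)]
```

View pics/top0.png

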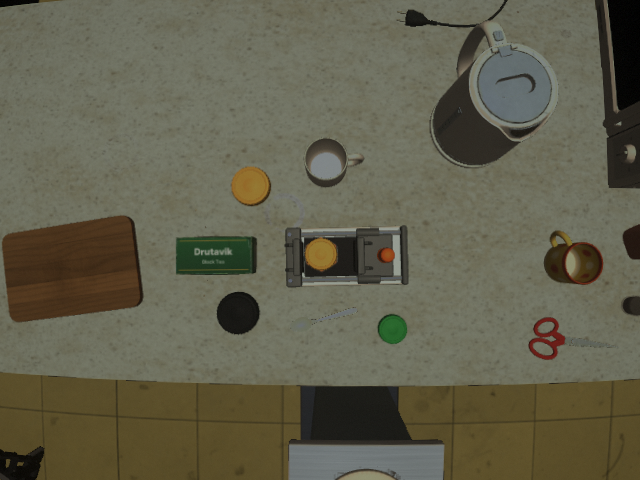

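View pics/scene0.png

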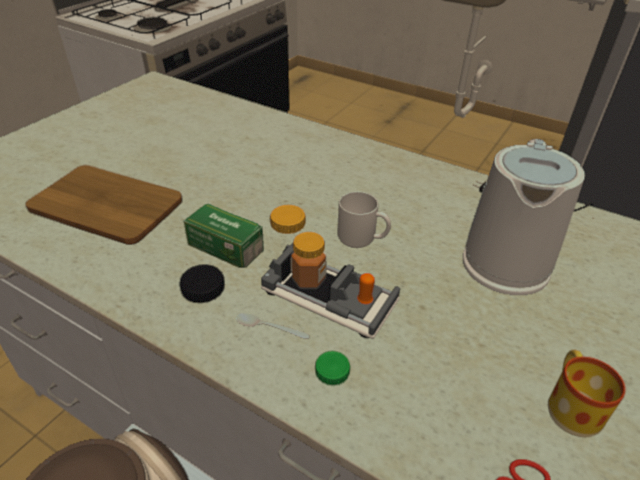

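The top view shows the clamp at the picture centre: gold cap on the jar at (321,254), orange knob at (387,255) and the fixed jaw at left (293,257). Clamp +y is therefore close to world +y. The mug is above it, the spoon below, the tea box to the left, and the loose caps lie apart.

```bash
cat > h.py <<'E'
from workcell import arm
import cv2,numpy as np
def cloud(cam):
    o=arm.get_obs(); p,d=arm.snapshot(cam); k=arm.camera_params(cam)
    K=np.array([[k['fx'],0,k['cx']],[0,k['fy'],k['cy']],[0,0,1.]])
    v,u=np.mgrid[:480,:640]; uv=np.stack([u,v],-1).reshape(-1,1,2).astype(float)
    n=cv2.undistortPoints(uv,K,np.array(k['dist_coeffs'])).reshape(480,640,2)
    X=np.dstack([n*d[...,None],d])
    if cam=='wrist':
        T=np.array(k['T_tool_cam']); X=X@T[:3,:3].T+T[:3,3]
        X=X@np.array(o['tcp_rot']).T+o['tool_pos']
    else: X=(X-np.array(k['t']).ravel())@np.array(k['R'])
    X[d==0]=np.nan
    return p,d,X,o
def circ(m,X,p=None):
    "min enclosing circle of world xy of mask"
    q=X[m][:,:2].astype(np.float32); c,r=cv2.minEnclosingCircle(q); return np.round(c,4),round(r,4),np.round(np.median(X[m],0),4),len(q)
def report(cam):
    p,d,X,o=cloud(cam); h=cv2.cvtColor(p,cv2.COLOR_BGR2HSV); H,S,V=cv2.split(h); z=X[...,2]
    box=(abs(X[...,0]-.535)<.09)&(X[...,1]>-.16)&(X[...,1]<.18)
    kn=box&(S>180)&(H<14)&(z>.078)&(z<.1); cap=box&(S>100)&(H>10)&(H<30)&(z>.102)&(z<.125)
    for n,m in(("knob",kn),("cap",cap)):
        if m.sum()>5: print(cam,n,*circ(m,X))
    j=box&(z>.058)&(z<.074)&(S<80)
    for n,m in(("fixed",j&(X[...,1]>.105)),("slide",j&(X[...,1]<.07))):
        if m.sum()>20:
            r=cv2.minAreaRect(X[m][:,:2].astype(np.float32)); print(n,np.round(r[0],4),np.round(r[1],4),round(r[2],2),np.round(np.median(z[m]),3),m.sum())
    b=box&(z>.01)&(z<.05)
    r=cv2.minAreaRect(X[box&(z>.008)&(z<.08)&(S<90)][:,:2].astype(np.float32)); print("base",np.round(r[0],4),np.round(r[1],4),round(r[2],2))
    return p,d,X,o
E
python3 -c "
from h import *
report('top')"
```

```text
top knob [ 0.5357 -0.0268] 0.0133 [ 0.5352 -0.0267  0.086 ] 152
top cap [0.537  0.0943] 0.0291 [0.5376 0.0952 0.1106] 802
fixed [0.5306 0.1436] [0.0679 0.027 ] 0.96 0.065 359
slide [0.533  0.0222] [0.0578 0.0609] 43.5 0.064 374
base [0.534  0.0457] [0.1165 0.2407] 1.62
```

```bash
python3 -m handwheel '{"moves":[[0.0306,0.0273,0,0,0.0854],[0.0306,0.0273,0,0,0.0854],[0.0306,0.0273,0,0,0.0854],[0.0306,0.0273,0,0,0.0854],[0.0306,0.0273,0,0,0.0854],[0.0306,0.0273,0,0,0.0854],[0.0306,0.0273,0,0,0.0854],[0.0306,0.0273,0,0,0.0854]]}' 60
python3 -m handwheel '{"moves":[[0.0306,0.0273,0,0,0.0854],[0.0306,0.0273,0,0,0.0854],[0.0306,0.0273,0,0,0.0854],[0.0306,0.0273,0,0,0.0854],[0,0,0,-0.105,0.05],[0,0,0,-0.105,0.05],[0,0,0,-0.105,0.05],[0,0,0,-0.105,0.05]]}'
python3 - <<'E'
from h import *
p,d,X,o=report('wrist'); cv2.imwrite('pics/w1.png',p)
print(np.round(o['joint_positions'],3),np.round(o['tool_pos'],4),np.round(o['tcp_rot'],3).tolist())
E
```

```text
time_s: 1.52
tool_pos: [0.3768, 0.2873, 0.2317]
tcp_rot: [[0.931, -0.365, 0.001], [-0.365, -0.931, 0.001], [0.0, -0.001, -1.0]]
contact_force: [0.8, 1.1, 0.9]
gripper_width: 1.004
gripper_force: 0.0
time_s: 2.18
tool_pos: [0.4506, 0.1422, 0.2315]
tcp_rot: [[0.999, 0.05, 0.0], [0.05, -0.999, 0.0], [0.0, -0.0, -1.0]]
contact_force: [0.5, 0.6, -0.8]
gripper_width: 0.592
gripper_force: 0.0
wrist knob [ 0.5338 -0.0274] 0.0137 [ 0.5336 -0.0249  0.0865] 1139
wrist cap [0.5348 0.0936] 0.0298 [0.5352 0.0947 0.1113] 6923
fixed [0.5287 0.1401] [0.0686 0.0453] 20.78 0.066 2594
slide [0.5327 0.002 ] [0.07   0.0596] 1.55 0.065 2682
base [0.5317 0.0448] [0.1169 0.2393] 1.69
[ 0.651  0.123 -0.35   0.    -1.098  0.97 ] [0.4506 0.1422 0.2315] [[0.999, 0.05, 0.0], [0.05, -0.999, 0.0], [0.0, -0.0, -1.0]]
```

View pics/w1.png

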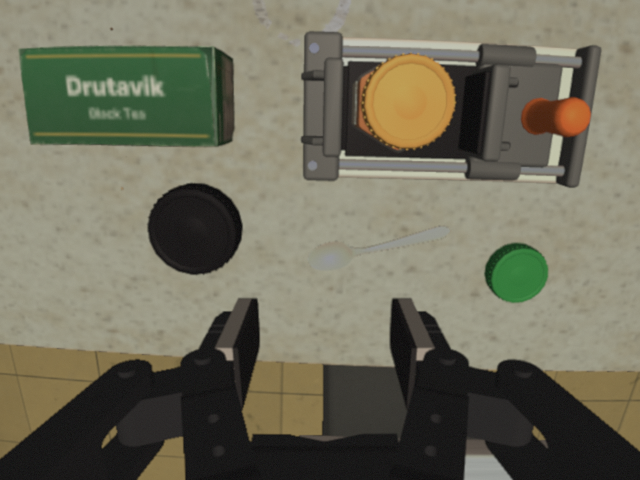

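The wrist view shows the cap at (409,102), the knob top at (572,117) and the sliding jaw between them; it agrees with the top camera to about 2 mm. Clamp yaw is about 1.6°, and the jar is loose near the fixed jaw.

```bash
python3 -m handwheel '{"moves":[[0.0151,0.0346,0,0.022,0.042],[0.0151,0.0346,0,0,0.042],[0.0151,0.0346,0,0,0.042],[0.0151,0.0346,0,0,0.042],[0.0151,0.0346,0,0,0.042],[0,0,0.035,0,0.042],[0,0,0.035,0,0.042],[0,0,0,0,0.042]]}'
python3 - <<'E'
from h import *
p,d,X,o=report('wrist'); cv2.imwrite('pics/w2.png',p)
report('top')
print(np.round(o['joint_positions'],3),np.round(o['tool_pos'],4),np.round(o['tcp_rot'],3).tolist(),o['contact_force'])
E
```

```text
time_s: 2.9
tool_pos: [0.5262, -0.0293, 0.1549]
tcp_rot: [[1.0, 0.019, -0.014], [0.019, -1.0, -0.001], [-0.014, 0.001, -1.0]]
contact_force: [-1.0, -0.1, 0.0]
gripper_width: 0.492
gripper_force: 0.0
wrist knob [ 0.535  -0.0292] 0.0133 [ 0.5365 -0.029   0.0869] 1719
wrist cap [0.5351 0.093 ] 0.0296 [0.5375 0.0902 0.1114] 10174
fixed [0.5565 0.1429] [0.0157 0.0259] 31.85 0.065 749
slide [0.5327 0.0335] [0.0694 0.0622] 0.37 0.065 4182
base [0.5322 0.0438] [0.1155 0.238 ] 1.6
top cap [0.5574 0.0982] 0.0192 [0.561  0.1044 0.1105] 34
fixed [0.557  0.1446] [0.0152 0.0251] 0.58 0.065 81
base [0.5735 0.0637] [0.0413 0.2078] 3.93
[ 0.251  0.297 -0.331 -0.003 -0.957  1.34 ] [ 0.5262 -0.0293  0.1549] [[1.0, 0.019, -0.014], [0.019, -1.0, -0.001], [-0.014, 0.001, -1.0]] [-0.97157547 -0.09819806  0.00725709]
```

View pics/w2.png

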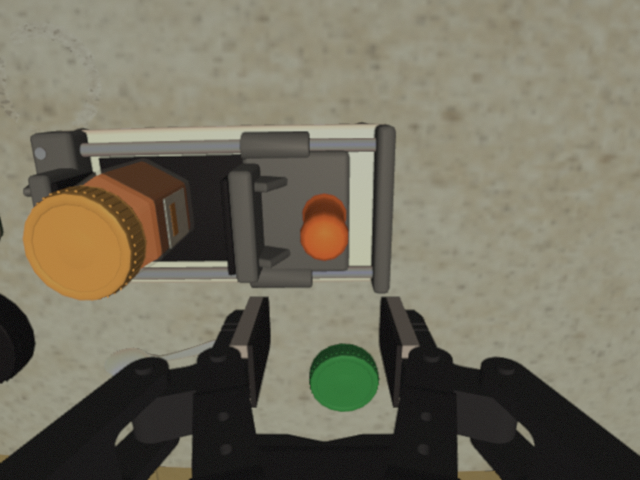

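The wrist view shows the knob at (323,236) midway between the fingers in y. Two ribs stick out from the jaw plate's back at (270,184) and (272,257), and the front finger fits between them when centred. The TCP is a few mm short in x.

```bash
python3 -m handwheel '{"moves":[[0.002,0,0.002,0,0.042],[0,0,0,0,0.042]]}'
```

```text
time_s: 3.17
tool_pos: [0.5345, -0.0272, 0.1615]
tcp_rot: [[1.0, 0.025, 0.004], [0.025, -1.0, 0.0], [0.005, -0.0, -1.0]]
contact_force: [-0.0, 0.2, -0.3]
gripper_width: 0.489
gripper_force: 0.0
```

```bash
python3 -m handwheel '{"moves":[[0.0005,0.0008,0.025,0,0.042],[0,0,0.025,0,0.042],[0,0,0.025,0,0.042],[0,0,0.025,0,0.042],[0,0,0,0,0.042]]}'
python3 -m handwheel '{"moves":[[0,0,0,0,0.03],[0,0,0,0,0.02],[0,0,0,0,0.02],[0,0,0,0,0.02]]}' 40
```

```text
time_s: 3.58
tool_pos: [0.5312, -0.0285, 0.0567]
tcp_rot: [[1.0, 0.024, -0.006], [0.024, -1.0, -0.001], [-0.006, 0.001, -1.0]]
contact_force: [0.0, -1.1, -0.9]
gripper_width: 0.493
gripper_force: 0.0
time_s: 3.92
tool_pos: [0.5345, -0.0286, 0.061]
tcp_rot: [[1.0, 0.025, 0.003], [0.025, -1.0, 0.0], [0.003, -0.0, -1.0]]
contact_force: [-0.0, -2.0, -0.0]
gripper_width: 0.288
gripper_force: 40.4
```

```bash
python3 -m handwheel '{"moves":[[0,-0.004,0,0,0.02],[0,-0.006,0,0,0.02],[0,-0.006,0,0,0.02],[0,-0.006,0,0,0.02],[0,0,0,0,0.02]]}'
python3 -m handwheel '{"moves":[[0,-0.004,0,0,0.02],[0,-0.004,0,0,0.02],[0,0,0,0,0.02]]}'
```

```text
time_s: 4.33
tool_pos: [0.5339, -0.0077, 0.061]
tcp_rot: [[1.0, 0.025, 0.003], [0.025, -1.0, -0.001], [0.003, 0.001, -1.0]]
contact_force: [1.8, -7.9, 0.8]
gripper_width: 0.291
gripper_force: 40.7
time_s: 4.58
tool_pos: [0.5337, -0.0, 0.061]
tcp_rot: [[1.0, 0.025, 0.003], [0.025, -1.0, -0.002], [0.003, 0.002, -1.0]]
contact_force: [2.6, -9.6, 0.4]
gripper_width: 0.289
gripper_force: 40.7
```

```bash
python3 -m handwheel '{"moves":[[0,-0.003,0,0,0.02],[0,-0.002,0,0,0.02],[0,0,0,0,0.02]]}'
python3 -m handwheel '{"moves":[[0,-0.002,0,0,0.02],[0,-0.001,0,0,0.02],[0,0,0,0,0.02]]}'
```

```text
time_s: 4.83
tool_pos: [0.5336, 0.0045, 0.061]
tcp_rot: [[1.0, 0.025, 0.002], [0.025, -1.0, -0.002], [0.002, 0.002, -1.0]]
contact_force: [2.5, -11.0, -0.5]
gripper_width: 0.288
gripper_force: 40.7
time_s: 5.08
tool_pos: [0.5335, 0.007, 0.061]
tcp_rot: [[1.0, 0.024, 0.002], [0.024, -1.0, -0.002], [0.002, 0.003, -1.0]]
contact_force: [3.1, -12.8, 1.4]
gripper_width: 0.291
gripper_force: 40.7
```

```bash
python3 -m handwheel '{"moves":[[0,-0.002,0,0,0.02],[0,0,0,0,0.02]]}'
python3 -m handwheel '{"moves":[[0,-0.001,0,0,0.02],[0,0,0,0,0.02]]}'
python3 -m handwheel '{"moves":[[0,-0.001,0,0,0.02],[0,0,0,0,0.02]]}'
```

```text
time_s: 5.25
tool_pos: [0.5334, 0.009, 0.061]
tcp_rot: [[1.0, 0.024, 0.002], [0.024, -1.0, -0.002], [0.002, 0.003, -1.0]]
contact_force: [3.2, -12.5, -0.3]
gripper_width: 0.284
gripper_force: 40.7
time_s: 5.42
tool_pos: [0.5334, 0.0095, 0.061]
tcp_rot: [[1.0, 0.025, 0.002], [0.025, -1.0, -0.003], [0.002, 0.003, -1.0]]
contact_force: [3.9, -15.7, -0.8]
gripper_width: 0.29
gripper_force: 40.7
time_s: 5.58
tool_pos: [0.5334, 0.0095, 0.061]
tcp_rot: [[1.0, 0.025, 0.002], [0.025, -1.0, -0.004], [0.002, 0.004, -1.0]]
contact_force: [4.6, -19.2, -0.7]
gripper_width: 0.293
gripper_force: 40.8
```

```bash
python3 -m handwheel '{"moves":[[0,-0.001,0,0,0.02],[0,0,0,0,0.02],[0,0.003,0,0,0.02],[0,0.001,0,0,0.03],[0,0,0,0,0.042],[0,0,0,0,0.042]]}'
python3 -m handwheel '{"moves":[[0,0,-0.01,0,0.042],[0,0,-0.03,0,0.042],[0,0,-0.035,0,0.042],[0,0,-0.035,0,0.042],[-0.02,0,-0.02,0,0.07],[-0.02,0,0,0,0.07],[0,0,0,0,0.08],[0,0,0,0,0.08]]}'
python3 - <<'E'
from h import *
p,d,X,o=report('wrist'); cv2.imwrite('pics/w3.png',p)
report('top')
print(np.round(o['joint_positions'],3),np.round(o['tool_pos'],4),np.round(o['tcp_rot'],3).tolist(),o['contact_force'])
E
```

```text
time_s: 6.08
tool_pos: [0.5329, 0.0108, 0.0601]
tcp_rot: [[1.0, 0.024, 0.002], [0.024, -1.0, 0.001], [0.002, -0.001, -1.0]]
contact_force: [0.6, 0.0, -0.9]
gripper_width: 0.489
gripper_force: 0.0
time_s: 6.75
tool_pos: [0.492, 0.0098, 0.1907]
tcp_rot: [[1.0, 0.025, 0.002], [0.025, -1.0, 0.001], [0.002, -0.001, -1.0]]
contact_force: [0.3, -0.4, -0.3]
gripper_width: 0.938
gripper_force: 0.0
wrist knob [0.5336 0.009 ] 0.0132 [0.5339 0.0093 0.0871] 1356
wrist cap [0.5349 0.0991] 0.0298 [0.5364 0.0973 0.1114] 8550
fixed [0.5289 0.1442] [0.0696 0.0225] 0.83 0.066 698
slide [0.5311 0.0551] [0.0697 0.0293] 1.39 0.066 3352
base [0.5322 0.0442] [0.1162 0.2385] 1.37
top knob [0.5348 0.0111] 0.0132 [0.5368 0.0134 0.086 ] 118
top cap [0.5375 0.1004] 0.0293 [0.5376 0.1006 0.1106] 803
fixed [0.5307 0.1436] [0.068 0.027] 0.89 0.065 353
slide [0.5341 0.0566] [0.066  0.0266] 0.17 0.065 354
base [0.5348 0.0456] [0.1147 0.2408] 1.89
[ 0.351  0.194 -0.373 -0.    -1.002  1.246] [0.492  0.0098 0.1907] [[1.0, 0.025, 0.002], [0.025, -1.0, 0.001], [0.002, -0.001, -1.0]] [ 0.32819841 -0.35672808 -0.30066445]
```

View pics/w3.png

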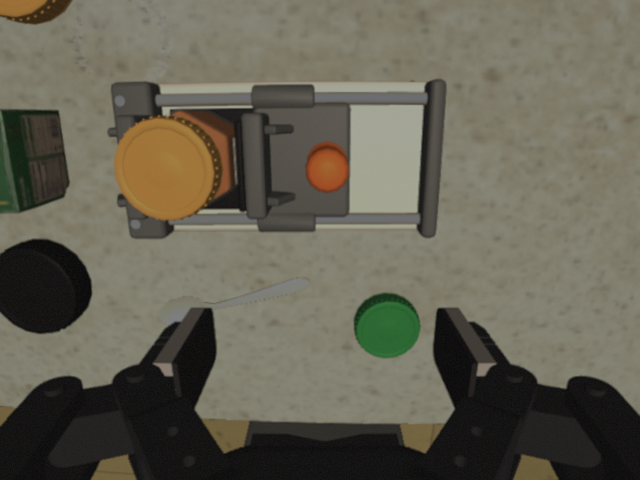

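The wrist view shows the jar flat between both jaws: cap at (168,167), jaw against the jar at (257,165), knob at (327,167). Joint 0.045 fits the knob's place, 0.090 m from the jar axis.

```bash
python3 -m handwheel '{"moves":[[0.0151,-0.0295,0,0,0.0854],[0.0151,-0.0296,0,0,0.0854],[0.0152,-0.0295,0,0,0.0854],[0,0,0.03,0,0.0854],[0,0,0,0,0.0854],[0,0,0,0,0.0854]]}' 30
python3 - <<'E'
from h import *
p,d,X,o=report('wrist'); print(o['tool_pos'])
E
```

```text
time_s: 7.35
tool_pos: [0.5348, 0.0987, 0.1572]
tcp_rot: [[1.0, 0.025, -0.005], [0.025, -1.0, -0.003], [-0.005, 0.003, -1.0]]
contact_force: [0.3, -0.9, 0.2]
gripper_width: 1.001
gripper_force: 0.0
wrist knob [0.5337 0.0105] 0.0129 [0.5354 0.0122 0.0868] 1596
wrist cap [0.5353 0.099 ] 0.0297 [0.5379 0.0991 0.1113] 10023
fixed [0.53   0.1437] [0.0302 0.0689] 84.02 0.066 2870
slide [0.5319 0.0556] [0.069  0.0279] 0.77 0.066 2961
base [0.5323 0.0452] [0.1159 0.2393] 1.47
[0.53480744 0.09867128 0.15720806]
```

Aligned. Descend to TCP z ≈ 0.081 and take a light grip.

```bash
python3 -m handwheel '{"moves":[[0,0,0.025,0,0.0854],[0,0,0.025,0,0.0854],[0,0,0.022,0,0.0854],[0,0,0.006,0,0.0854],[0,0,0,0,0.0854]]}' 25
python3 -m handwheel '{"moves":[[0,0,0,0,0.065],[0,0,0,0,0.045],[0,0,0,0,0.045],[0,0,0,0,0.045],[0,0,0,0,0.045]]}' 25
```

```text
time_s: 7.82
tool_pos: [0.5352, 0.098, 0.0808]
tcp_rot: [[1.0, 0.023, -0.002], [0.023, -1.0, -0.001], [-0.002, 0.001, -1.0]]
contact_force: [-0.6, -0.5, 0.5]
gripper_width: 0.997
gripper_force: 0.0
time_s: 8.23
tool_pos: [0.537, 0.0994, 0.0834]
tcp_rot: [[1.0, 0.025, 0.004], [0.025, -1.0, 0.001], [0.004, -0.001, -1.0]]
contact_force: [-1.4, -0.2, 7.3]
gripper_width: 0.67
gripper_force: 27.6
```

```bash
python3 -m handwheel '{"moves":[[0,0,-0.002,0,0.045],[0,0,0,0,0.045]]}' 90
python3 -m handwheel '{"moves":[[0,0,0,0,0.045],[0,0,0,0,0.045],[0,0,0,0,0.045]]}'; python3 -c "
from h import *
o=arm.get_obs();print(o['joint_positions'],o['moment'],o['contact_force'])"
```

```text
time_s: 8.4
tool_pos: [0.5364, 0.0994, 0.0841]
tcp_rot: [[1.0, 0.024, 0.003], [0.024, -1.0, 0.001], [0.003, -0.001, -1.0]]
contact_force: [0.5, 1.3, 0.2]
gripper_width: 0.658
gripper_force: 97.2
time_s: 8.65
tool_pos: [0.5366, 0.0994, 0.084]
tcp_rot: [[1.0, 0.025, 0.002], [0.025, -1.0, 0.001], [0.002, -0.001, -1.0]]
contact_force: [2.2, 0.9, 3.9]
gripper_width: 0.654
gripper_force: 97.4
[ 4.80563140e-01  4.05062740e-01 -3.79884789e-01  5.07700043e-04
 -7.83524713e-01  1.11457069e+00] [ 0.38488937 -0.41257007 -0.00541434] [2.1731605  0.91598799 3.94465572]
```

```bash
python3 -m handwheel '{"moves":[[0,0,0,-0.05,0.045],[0,0,-0.0002,-0.1,0.045],[0,0,-0.0002,-0.1,0.045],[0,0,-0.0002,-0.1,0.045],[0,0,0,0,0.045]]}'
python3 - <<'E'
from h import *
o=arm.get_obs();print(o['moment'],o['contact_force'])
p,d,X,o=report('top');cv2.imwrite('pics/t2.png',cv2.resize(p[200:320,250:420],None,fx=4,fy=4))
E
```

```text
time_s: 9.07
tool_pos: [0.5359, 0.099, 0.0845]
tcp_rot: [[0.93, 0.368, 0.001], [0.368, -0.93, -0.0], [0.001, 0.0, -1.0]]
contact_force: [-0.5, 0.6, 5.3]
gripper_width: 0.662
gripper_force: 97.7
[ 0.15939335 -0.00751347  0.06534284] [-0.54556092  0.61479585  5.32157214]
top knob [0.5348 0.0107] 0.0129 [0.5349 0.0114 0.0863] 153
base [0.5353 0.0036] [0.1163 0.1572] 1.51
```

```bash
python3 -m handwheel '{"moves":[[0,0,-0.0004,-0.1,0.045],[0,0,-0.0004,-0.1,0.045],[0,0,-0.0003,-0.1,0.045],[0,0,-0.0002,-0.1,0.045],[0,0,-0.0002,-0.1,0.045]]}'
python3 -c "
from h import *
o=arm.get_obs();print(o['moment'],o['contact_force'])"
python3 -m handwheel '{"moves":[[0,0,-0.0002,-0.1,0.045],[0,0,-0.0002,-0.1,0.045],[0,0,0,-0.1,0.045],[0,0,0,-0.1,0.045],[0,0,0,-0.05,0.045],[0,0,0,0,0.045]]}'
python3 - <<'E'
from h import *
o=arm.get_obs();R=o['tcp_rot'];print(np.arctan2(R[1][0],R[0][0])-.025,o['moment'],o['contact_force'])
p,d,X,o=report('top');cv2.imwrite('pics/w4.png',arm.snapshot('wrist')[0])
E
```

```text
time_s: 9.53
tool_pos: [0.5359, 0.099, 0.0854]
tcp_rot: [[0.64, 0.768, 0.0], [0.768, -0.64, 0.0], [0.0, 0.0, -1.0]]
contact_force: [1.1, 0.8, 1.2]
gripper_width: 0.655
gripper_force: 97.4
[ 0.18444513 -0.41549194 -0.0209933 ] [1.12115897 0.83798775 1.22485623]
time_s: 10.03
tool_pos: [0.5356, 0.0991, 0.0855]
tcp_rot: [[0.246, 0.969, -0.0], [0.969, -0.246, 0.0], [-0.0, -0.0, -1.0]]
contact_force: [0.6, 1.1, 0.9]
gripper_width: 0.659
gripper_force: 97.3
1.2974331205469283 [ 0.46663637 -0.27921705  0.02623832] [0.64374738 1.08665494 0.87316115]
top knob [0.5351 0.0108] 0.0132 [0.5349 0.0114 0.0861] 156
base [0.5353 0.0047] [0.1165 0.1591] 1.5
```

View pics/w4.png

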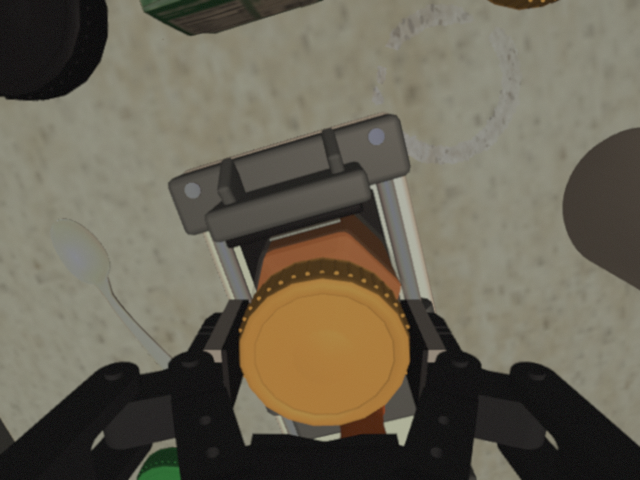

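The wrist view shows the cap centred at (325,350) between the pads. The jar's flat is still parallel to the fixed jaw at (290,190), so the jar hasn't turned. Next, a gentle lift while watching the force.

```bash
python3 -m handwheel '{"moves":[[0,0,-0.001,0,0.045],[0,0,-0.001,0,0.045],[0,0,-0.001,0,0.045],[0,0,0,0,0.045]]}'
```

```text
time_s: 10.47
tool_pos: [0.5355, 0.0991, 0.0887]
tcp_rot: [[0.245, 0.97, -0.0], [0.97, -0.245, 0.0], [-0.0, -0.0, -1.0]]
contact_force: [1.7, 2.4, -1.8]
gripper_width: 0.657
gripper_force: 97.0
```

```bash
python3 -m handwheel '{"moves":[[0,0,-0.004,0,0.045],[0,0,-0.008,0,0.045],[0,0,-0.009,0,0.045],[0,0,-0.008,0,0.045],[0,0,-0.004,0,0.045],[0,0,-0.0015,0,0.045],[0,0,0,0,0.045],[0,0,0,0,0.045]]}'
python3 - <<'E'
from h import *
p,d,X,o=report('scene');cv2.imwrite('pics/s2.png',cv2.resize(p[170:350,180:420],(800,600)))
w,d,X,o=cloud('wrist')
h=cv2.cvtColor(w,cv2.COLOR_BGR2HSV);m=(h[...,0]>10)&(h[...,0]<30)&(h[...,1]>100)&(X[...,2]>.115)&(abs(X[...,1]-.1)<.06)
print(np.nanpercentile(X[m][:,2],[1,10,50,90]),m.sum(),np.median(X[m],0),o['tool_pos'])
E
```

```text
time_s: 11.13
tool_pos: [0.5353, 0.0987, 0.1233]
tcp_rot: [[0.244, 0.97, -0.0], [0.97, -0.244, -0.0], [-0.0, -0.0, -1.0]]
contact_force: [-0.4, 0.4, 0.3]
gripper_width: 0.655
gripper_force: 97.1
scene knob [0.5248 0.0595] 0.0633 [0.5228 0.0724 0.0831] 234
scene cap [0.5229 0.0935] 0.0127 [0.5206 0.0907 0.1075] 10
fixed [0.5234 0.1465] [0.0618 0.0296] 25.2 0.064 183
slide [0.5321 0.0561] [0.0715 0.0277] 0.27 0.064 309
base [0.5303 0.0445] [0.1148 0.2391] 2.12
[0.13539326 0.1473523  0.15028214 0.15124032] 22918 [0.5354589  0.10292769 0.15028214] [0.53525345 0.09869855 0.12303418]
```

View pics/s2.png

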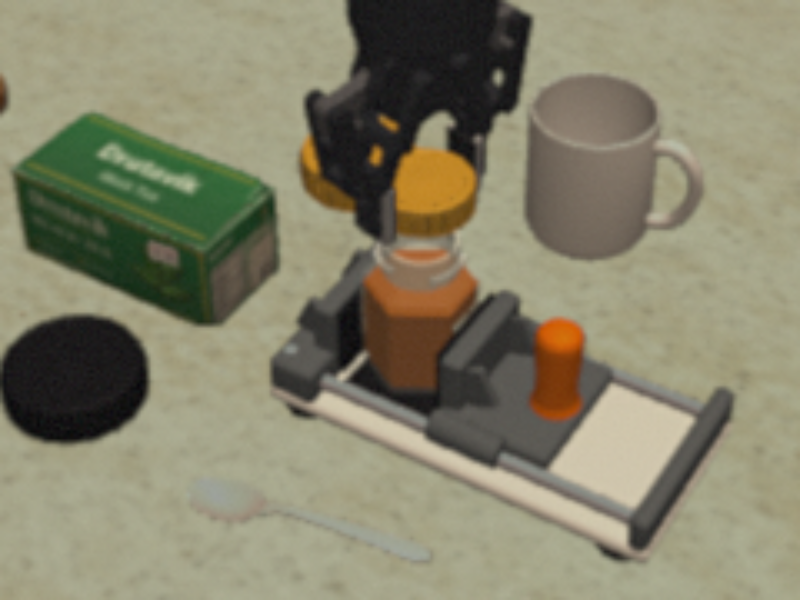

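The scene view shows the cap gripped level at (435,190) above the open neck at (420,260). The jar is still between both jaws, and the mug, spoon and tea box are where they were. The cap's top measures 0.151 m, so its lower edge is about 25 mm above the mouth.

```bash
python3 -c "
from workcell import arm
print(arm.get_obs()['joint_vel'].round(4) if hasattr(arm.get_obs()['joint_vel'],'round') else arm.get_obs()['joint_vel']); print(arm.sign_off())"
```

```text
[ 0.0013  0.005   0.002   0.0017  0.001  -0.0017]
the job is handed in; nothing more can be done
None
```

The job is handed in at about 11 s: the jar is braced between both jaws, and the cap is unscrewed 1.3 rad, lifted off and held level and still about 25 mm above the open mouth.

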